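# Tip the instrument support onto its base and butt it against the bench stop

### The job

The wooden instrument support has been left standing on its end. Tip it over by pushing so that it lies on its base board with the cork-lined saddle facing up, then push it along the bench until its leading end sits flush and square against the bench stop. Only push it, never pick it up, and leave the other things on the bench where they are.

Things in the scene. Friction and masses are not known exactly. Their poses are not given: they have to be found in the camera images.
- support: Loose wooden instrument support, about 0.5 kg, standing on one end, 150 mm tall, 75 mm deep, 110 mm wide. Origin: centre of the foot end it stands on. z axis: along its length, foot to head end (up at the start). x axis: out of the underside of its base board; the way it must fall, straight down when it lies properly. At the start x points within 0.18 rad of square onto the stop.
- support_saddle (a point): Centre of the cork saddle surface: 75 mm along z and -29.5 mm along x from the support's origin; same axes. Along x: base board, 110 mm wide in y, at +19.5 to +37.5 mm; riser 64 mm wide, +19.5 to -25.5; at each end a lip 64 wide, 28 long, to -37.5; cork between the lips. Both ends are flat. Lying on its base it is 75 mm high, saddle up.
- support_center (a point): Middle of the support, 75 mm along its z from its origin; 75 mm above the bench standing, 37.5 mm lying on its base. Same axes. Pushed on the saddle side at 125 mm height it turns about the bottom edge of the base board (x = +37.5 mm) and, once its top has gone some 60 mm, falls over by itself, the foot hardly sliding.
- support_head (a point): Centre of the support's head end (its top end at the start), 150 mm along its z axis from its origin; the end that must meet the stop. Same axes. Tipped straight over, it is about 45 to 85 mm short of the stop's face.
- stop: Bench stop: straight dark hardwood batten fixed to the bench, 260 mm long (its y axis), 40 mm wide (x), 35 mm high, two low bolt heads on top. Origin: centre of its underside. Its x axis is level and points away from the support; the upright contact face is the plane x = -20 mm. The head end may meet it anywhere fully within its length.
- jar: Bystander: closed amber glass jar, 68 mm across and 100 mm high, standing. Origin under its centre, z up.
- tin: Bystander: closed metal can, 74 mm across and 80 mm high, standing. Origin under its centre, z up.
- mallet: Bystander: wooden mallet lying down, 240 mm long along its x axis, head 60 x 120 x 60 mm at the +x end. Origin on the bench; the head's middle is 90 mm along +x and the 25 mm thick handle ends 120 mm along -x.
- plane: Bystander: small hand plane, 160 mm long (along x), 50 mm wide, about 60 mm high. Origin under its centre.
There are look-alikes about, which are no part of the job. Several things look just like the support: the one meant starts farthest to the robot's left.

How it is judged:
On the way:
1. the support lies on its base board, saddle up, short of the stop (angle between support's own x axis and vertical above 3.06 rad and x of support_head in the frame of stop below -0.026 m), for 0.2 s.
At the end, for the whole second after the job is handed in: The support lies flat on its base board (within 0.08 rad, its centre below 43 mm), its head end within 5 mm of the stop's face and square to it within 0.06 rad, with the end wholly within the stop's length (centre within 75 mm of the stop's middle), at rest (angle between support's own x axis and vertical above 3.06 rad and height (world z) of support_center below 0.043 m and x of support_head in the frame of stop between -0.025 and -0.016 m and y of support_head in the frame of stop between -0.075 and 0.075 m and angle between the z axis of support and the x axis of stop, either way round below 0.06 rad and linear speed of support below 0.01 m/s and angular speed of support below 0.05 rad/s); the robot touches nothing.
It fails at once if the support is picked up: its centre rises above 115 mm, or more than 15 mm above its standing height while upright, or more than 17 mm above its lying height while flat (height (world z) of support_center above 0.115 m or (angle between support's own z axis and vertical below 0.08 rad and height (world z) of support_center above 0.09 m) or (angle between support's own x axis and vertical above 3 rad and height (world z) of support_center above 0.055 m)).
It fails at once if the jar is moved more than 20 mm or tipped over (distance of jar from where it was at the start of the episode above 0.02 m or angle between jar's own z axis and vertical above 0.4 rad).
It fails at once if the tin is moved more than 20 mm or tipped over (distance of tin from where it was at the start of the episode above 0.02 m or angle between tin's own z axis and vertical above 0.4 rad).
It fails at once if the mallet is moved more than 20 mm or tipped over (distance of mallet from where it was at the start of the episode above 0.02 m or angle between mallet's own z axis and vertical above 0.4 rad).
It fails at once if the plane is moved more than 20 mm or tipped over (distance of plane from where it was at the start of the episode above 0.02 m or angle between plane's own z axis and vertical above 0.4 rad).
It also fails if it takes over 45 s, if anything falls off the work surface, if the arm or the gripper's body presses on something with over 40 N, if the wrist force passes 120 N, or if a joint passes its speed limit or range.

### The arm

A 6-joint arm with a two-finger parallel gripper is mounted at the origin on the work surface. World frame = base frame: x ahead of the robot, y to its left, z up, the work surface at z = 0. Lengths are in m, angles in rad, forces in N, time in s.
With the tool pointing down it reaches from about 0.3 to 0.875 m from the base axis. Payload 6.4 kg.
Tool frame: the origin (TCP) lies between the finger pads; the fingertips stand 22 mm ahead of it and the grasp point (between the pads) lies 3 mm ahead of it; z points along the fingers, x is the direction in which the jaws open and shut, and the axes are right-handed (so a half turn about z gives the same grasp; the last joint's range is limited). The gripper opens to 85 mm and grips with 20 to 120 N. Pads are 22 mm wide; open, the fingers measure 114 mm over their backs; the gripper's body (76 mm by 85 mm) begins 54 mm behind the grasp point. The pads swing forward as they close: fully open they stand 13 mm farther back than shut.
Start: joints at [1.113, 0.181, 1.607, -0, 1.354, -0.206], TCP at [0.143, 0.557, 0.253] pointing down, gripper open.
Joint ranges: [-2.99, 2.99], [-0.89, 2.07], [0.3, 2.58], [-1.14, 4.28], [0, 2.63], [-3.12, 3.12]. Speed limits (rad/s): [2.57, 2.57, 3.01, 3.14, 3.14, 3.14].

### API

Orientations are given as [roll, pitch, yaw] about the fixed x, y, z axes, in that order (R = Rz(yaw) Ry(pitch) Rx(roll)).
In Python, from plant import env gives the robot as it stands.
- The arm moves only by the tool move_arm, never from a script. Its argument "series" is a list of rows, each a list of 5 numbers: the shift along the tool's x, y, z in m, then the turn about the tool's z in degrees, then the finger opening in m, from 0 to 0.0854. A call has exactly 8 rows; each row shifts and turns the commanded pose from where the row before left it, along the tool's axes as they then stand; what a row does not reach is not made up. A row lasts 1/12 s, in which the tool goes at most 41.7 mm and 7.16 degrees, less where a joint would pass 70% of its speed; a pose out of reach is approached as far as the arm can. A call is refused whole if a number of a shift passes 0.0417 or a number of a turn 7.16, either way. A call with a gripper value outside its range is refused whole. The fingers move at their own pace and stop on an object; "grip_force" is the grip in N (left out, the last holds). Time passes only in rows, so rows that do not move let the fingers close, or fill a call up. It gives the time, the measured TCP pose, the force and the opening at its end, in the units of the state.
- env.observe(): the state, without advancing time (a new reading comes with each control period).
- env.read_camera(name): name is "scene" or "top" or "wrist"; returns a dict with "pixels" (400x640x3 uint8, red, green, blue), "camera_matrix" (3x3 intrinsics, pixels), "R" (3x3) and "t" (3): a world point X has camera coordinates R X + t. Camera axes: x right, y down, z forward; pixel columns grow to the right and rows downward; lengths in m; the calibration is good to about 2 mm. The wrist camera is an equidistant fisheye: a pixel r from the principal point sees the ray r / f radians off the axis. A picture is of the moment at which its call begins. There is no depth.
- env.finish_job(): hands the job in, once; it reports no verdict.
The state is a dict: "clock": time; "joint_pos": joint angles; "joint_velocities": joint speeds; "tau": joint torques, N m; "eef_pos": TCP position; "orientation": TCP orientation; "force": force on the tool from outside, world axes, zero at the start; "ft_torque": the same for the moment, N m; "finger_gap": finger opening in m.
Only numpy, scipy, OpenCV 4.12 (cv2) and the standard library are available. Lean on these libraries where they do the work, as an engineer would, in place of code of your own. Each camera call takes 0.05 s, during which the arm holds its last target.

## Working session

There is one attempt and no reset: what is moved stays moved. The work goes in short steps, Python scripts to look and compute and a tool call to move; the robot and the scene stay as the last step left them, time stands still between calls to the robot, and variables do not carry over. Pictures are saved under pics/ and viewed, and the job is handed in when it is done.

Besides the shell and the picture viewer there is one more tool, called as name(argument=value, ...) on one line, values as JSON. move_arm: Moves the arm, as the interface text tells. Its arguments: {"type":"object","properties":{"series":{"type":"array"},"grip_force":{"type":"number"}},"required":["series"]}

```bash
ls; mkdir -p pics; python3 - <<'E'
from plant import env
import cv2
s=env.observe();print(s['clock'],s['eef_pos'],s['orientation'],s['finger_gap'])
for n in ['scene','top']:
    c=env.read_camera(n);cv2.imwrite(f'pics/{n}0.png',c['pixels'][:,:,::-1]);print(n,c['camera_matrix'],c['R'],c['t'])
E
```

```text
pics
0.0 [0.14302096 0.55640226 0.25238758] [-3.14127692e+00  1.71379279e-03  1.31902676e+00] 0.08523519012197749
scene [[438.06186131   0.         324.66493006]
 [  0.         438.06186131 199.75554025]
 [  0.           0.           1.        ]] [[-4.34505336e-01  9.00669009e-01  6.70760464e-04]
 [ 4.88700547e-01  2.36386852e-01 -8.39817261e-01]
 [-7.56555939e-01 -3.64577280e-01 -5.42868786e-01]] [ 0.24435597 -0.18751692  1.75521955]
top [[429.7246335    0.         329.22632568]
 [  0.         429.7246335  194.30287102]
 [  0.           0.           1.        ]] [[-0.0240274  -0.99967007 -0.00907941]
 [-0.98708913  0.0251617  -0.15818325]
 [ 0.15835952  0.00516146 -0.98736803]] [0.02578085 0.56268163 1.36839545]
```

View pics/scene0.png

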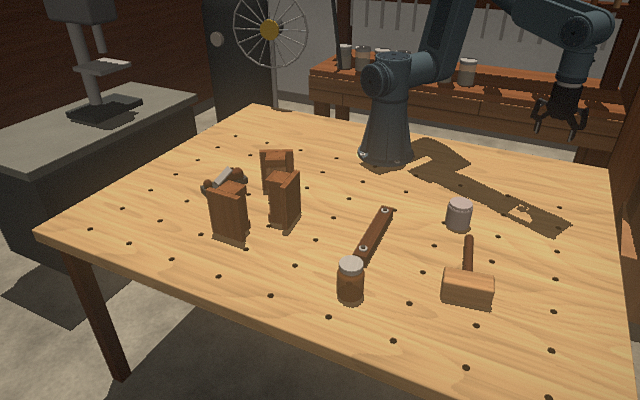

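View pics/top0.png

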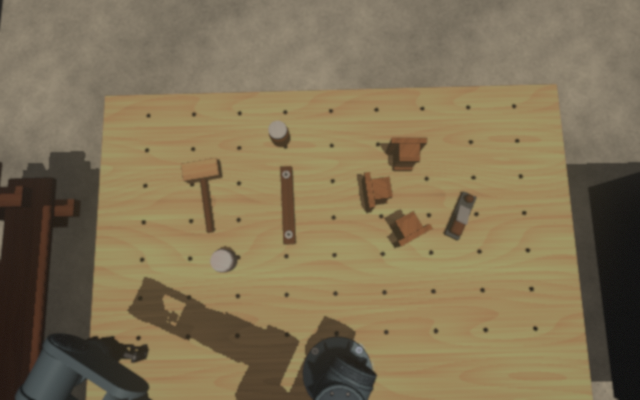

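The top view shows image left as the robot's left. There are three look-alikes, at (376,190), (406,150) and (408,228). The one at (376,190) is farthest left, and its board faces the stop at (288,205). I'll confirm this in enlarged crops.

```bash
python3 - <<'E'
import cv2
a=cv2.imread('pics/top0.png');cv2.imwrite('pics/top0c.png',cv2.resize(a[120:255,265:445],None,fx=4.4,fy=4.4,interpolation=cv2.INTER_CUBIC))
a=cv2.imread('pics/scene0.png');cv2.imwrite('pics/scene0c.png',cv2.resize(a[140:290,195:405],None,fx=3.8,fy=3.8,interpolation=cv2.INTER_CUBIC))
E
```

```text
(no output)
```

View pics/top0c.png

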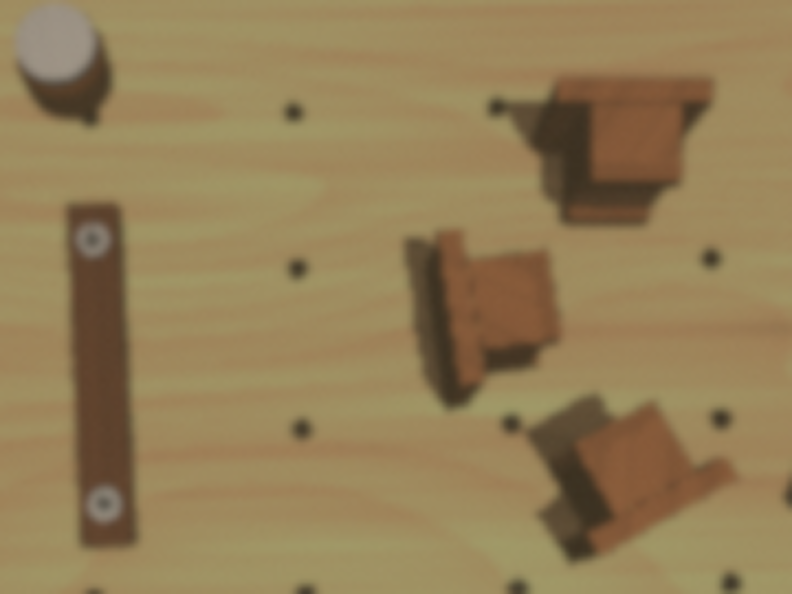

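View pics/scene0c.png

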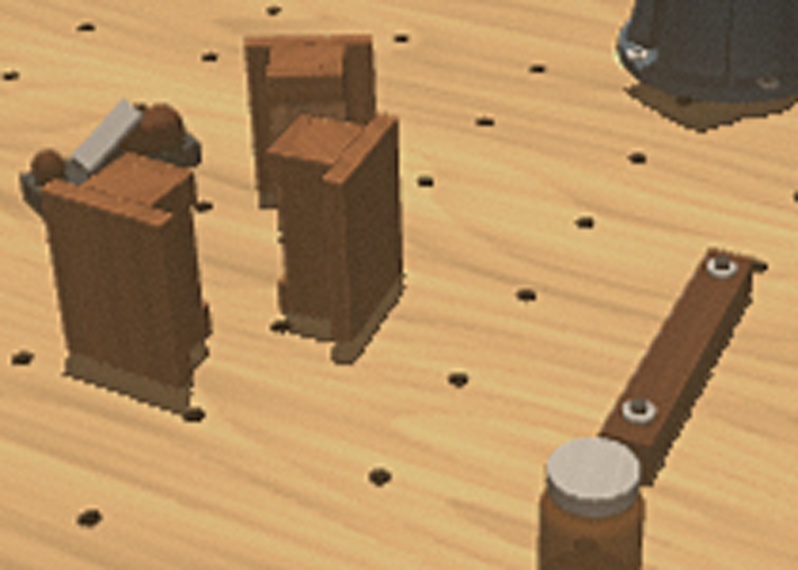

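```bash
cat > h.py <<'E'
import numpy as np, cv2
from scipy.optimize import least_squares
def ray(c,uv,z):
    K,R,t=c['camera_matrix'],c['R'],c['t']
    d=R.T@np.linalg.inv(K)@np.array([uv[0],uv[1],1.]); C=-R.T@t
    return C+d*(z-C[2])/d[2]
def uncrop(p,s,off): return [(p[0]+.5)/s-.5+off[0],(p[1]+.5)/s-.5+off[1]]
def proj(c,X):
    X=np.atleast_2d(X)@c['R'].T+c['t']; p=X@c['camera_matrix'].T; return p[:,:2]/p[:,2:]
E
cat > m1.py <<'E'
from h import *; from plant import env
c=env.read_camera('top');sc=env.read_camera('scene')
def W(p,z):return ray(c,uncrop(p,4.4,(265,120)),z)
def S(p,z):return ray(sc,uncrop(p,3.8,(195,140)),z)
def fit(loc,pts):
    loc=np.array(loc);pts=np.array(pts)[:,:2]
    f=lambda q:(loc@np.array([[np.cos(q[2]),np.sin(q[2])],[-np.sin(q[2]),np.cos(q[2])]])+q[:2]-pts).ravel()
    r=min((least_squares(f,[*pts.mean(0),a]) for a in (0,1.5,3,-1.5)),key=lambda r:r.cost);return r.x,np.abs(r.fun.reshape(-1,2)).max(1)
# support top at z=.15 ; local x toward stop, y = z cross x
sup=fit([[.0375,-.055],[.0195,-.055],[.0375,.055],[.0195,.055],[-.0375,-.032],[-.0375,.032]],
 [W(p,.15) for p in [(437,231),(463,231),(452,388),(485,385),(547,250),(561,338)]])
print('sup',sup)
st=fit([[-.02,-.13],[.02,-.13],[.02,.13],[-.02,.13]],[W(p,.035) for p in [(120,204),(67,204),(82,547),(135,543)]])
print('stop',st)
print('scene board top', [S(p,.15) for p in [(397,117),(324,180)]],'bolts',[S(p,.04) for p in [(721,266),(639,409)]],[W(p,.04) for p in [(93,239),(104,504)]])
for n,uv,z in [('jar',(279,131),.1),('tin',(222,260),.08),('plane',(462,213),.05),('other1',(406,152),.15),('other2',(408,226),.15),('mallet',(200,165),.06)]: print(n,ray(c,uv,z))
print(env.observe()['clock'])
E
python3 m1.py
```

```text
sup (array([ 0.5609179 , -0.13844948,  1.66517055]), array([0.0007399 , 0.00188395, 0.00338254, 0.00143017, 0.0006537 ,
       0.00229293]))
stop (array([0.53525488, 0.15033054, 1.60516202]), array([0.0018614 , 0.00056751, 0.00040462, 0.00095192]))
scene board top [array([ 0.51294507, -0.1098448 ,  0.15      ]), array([ 0.62181602, -0.11264347,  0.15      ])] bolts [array([0.44375426, 0.1461917 , 0.04      ]), array([0.64247036, 0.15373128, 0.04      ])] [array([0.6362777 , 0.15490402, 0.04      ]), array([0.4359885 , 0.14836467, 0.04      ])]
jar [0.76604372 0.16920158 0.1       ]
tin [0.35746203 0.35289833 0.08      ]
plane [ 0.48992229 -0.41743295  0.05      ]
other1 [ 0.67237536 -0.22863847  0.15      ]
other2 [ 0.44397126 -0.22269326  0.15      ]
mallet [0.66944597 0.43553809 0.06      ]
0.2
```

```bash
cat > m2.py <<'E'
from h import *; from plant import env
c=env.read_camera('top');sc=env.read_camera('scene')
def Rz(a): return np.array([[np.cos(a),-np.sin(a)],[np.sin(a),np.cos(a)]])
def joint(T,Sx,z,x0):
    def f(q):
        r=[]
        for cam,L,s,o in ((c,T,4.4,(265,120)),(sc,Sx,3.8,(195,140))):
            for l,p in L:
                zz=l[2] if len(l)>2 else z
                X=np.r_[Rz(q[2])@l[:2]+q[:2],zz]
                r+=list(proj(cam,X)[0]-uncrop(p,s,o))
        return r
    r=least_squares(f,x0);return r.x,np.round(np.reshape(r.fun,(-1,2)),2)
print('sup',joint([((.0375,-.055),(437,231)),((.0195,-.055),(463,231)),((.0375,.055),(452,388)),((.0195,.055),(485,385)),((-.0375,-.032),(547,250)),((-.0375,.032),(561,338))],
 [((.0375,-.055),(343,182)),((.0375,.055),(397,117)),((.0195,-.055),(324,180)),((-.0375,-.032),(268,147)),((.0375,-.055,0),(334,362)),((.0375,.055,0),(402,290))],.15,[.56,-.138,1.66]))
print('stop',joint([((-.02,-.13),(120,204)),((.02,-.13),(67,204)),((.02,.13),(82,547)),((-.02,.13),(135,543))],[((-.02,.13),(708,249)),((.02,.13),(752,264))],.035,[.535,.15,1.6]))
E
python3 m2.py
```

```text
sup (array([ 0.56538504, -0.14017145,  1.62871306]), array([[ 0.87, -1.84],
       [ 0.81, -2.33],
       [ 0.91, -2.08],
       [-0.66, -1.88],
       [ 1.01, -0.84],
       [ 0.03, -0.24],
       [-0.35, -0.09],
       [ 1.87, -0.4 ],
       [-1.  , -0.82],
       [ 0.05,  0.27],
       [ 4.46, -5.02],
       [ 1.89, -5.05]]))
stop (array([0.53764107, 0.14976735, 1.60966435]), array([[-0.07, -1.26],
       [ 0.07, -0.5 ],
       [ 0.22, -0.62],
       [ 0.44, -0.49],
       [ 0.54, -1.53],
       [ 1.26, -2.66]]))
```

```bash
sed -i 's/,((.0375,-.055,0),(334,362)),((.0375,.055,0),(402,290))//' m2.py; cat >> m2.py <<'E'
q=joint([((.0375,-.055),(437,231)),((.0195,-.055),(463,231)),((.0375,.055),(452,388)),((-.0375,-.032),(547,250)),((-.0375,.032),(561,338))],
 [((.0375,-.055),(343,182)),((.0375,.055),(397,117)),((-.0375,-.032),(268,147))],.15,[.56,-.138,1.66])[0];print(q)
for cam,n in((c,'top'),(sc,'scene')):
    im=cam['pixels'][:,:,::-1].copy(); im=cv2.resize(im,None,fx=4,fy=4,interpolation=cv2.INTER_CUBIC)
    P=np.array([(.0375,-.055),(.0375,.055),(.0195,.055),(.0195,.032),(-.0375,.032),(-.0375,-.032),(.0195,-.032),(.0195,-.055)])@Rz(q[2]).T+q[:2]
    for z in(0,.15):
        p=(proj(cam,np.c_[P,np.full(8,z)])+.5)*4-.5; cv2.polylines(im,[np.int32(p)],True,(0,255,0) if z else (255,255,0))
    p=np.int32(p.mean(0)); cv2.imwrite(f'pics/ov_{n}.png',im[p[1]-150:p[1]+250,p[0]-300:p[0]+300])
E
python3 m2.py
```

```text
sup (array([ 0.56263913, -0.13992063,  1.65994302]), array([[ 0.31, -0.54],
       [ 0.23, -1.2 ],
       [ 1.47, -0.85],
       [-0.12, -0.84],
       [ 0.6 , -0.3 ],
       [ 0.27,  0.25],
       [ 0.94, -0.61],
       [ 2.02, -1.05],
       [ 0.2 , -1.24],
       [ 0.74,  0.12]]))
stop (array([0.53764107, 0.14976735, 1.60966435]), array([[-0.07, -1.26],
       [ 0.07, -0.5 ],
       [ 0.22, -0.62],
       [ 0.44, -0.49],
       [ 0.54, -1.53],
       [ 1.26, -2.66]]))
[ 0.5626919  -0.13990923  1.6592776 ]
```

View pics/ov_top.png

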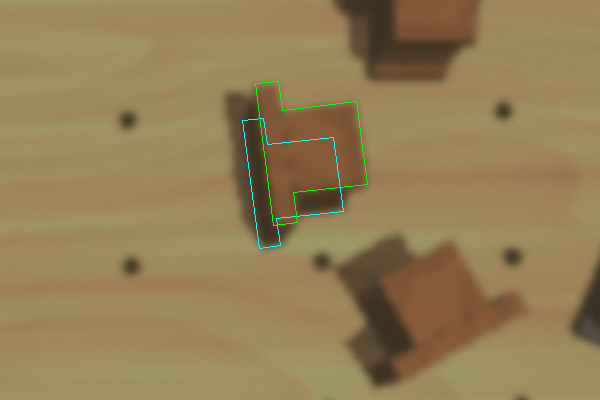

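View pics/ov_scene.png

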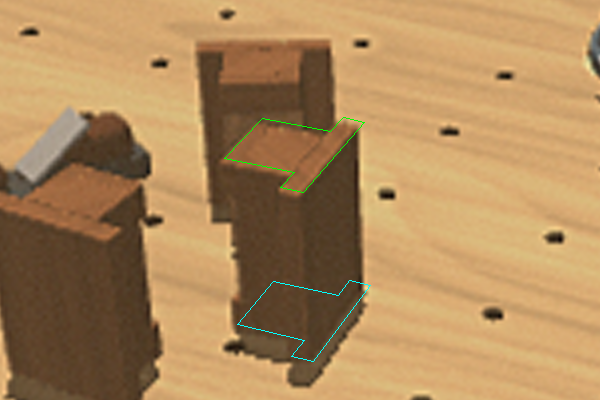

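```bash
cat > g.py <<'E'
import sys,numpy as np
from plant import env
s=env.observe();y=s['orientation'][2];p=s['eef_pos']
print('t',s['clock'],'p',np.round(p,4),'yaw',round(y,3),'rp',np.round(s['orientation'][:2],3),'F',np.round(s['force'],1),'gap',round(s['finger_gap'],4))
if len(sys.argv)>3:
    yy=float(sys.argv[4]) if len(sys.argv)>4 else y
    d=np.array(list(map(float,sys.argv[1:4])))-p
    print('tool d',np.round([d[0]*np.cos(yy)+d[1]*np.sin(yy),d[0]*np.sin(yy)-d[1]*np.cos(yy),-d[2]],4),'turn',np.degrees(y-yy))
E
python3 - <<'E'
from h import *; from plant import env
c=env.read_camera('top')
for p in [(655,402),(578,448),(592,182),(682,184)]: print(ray(c,uncrop(p,4.4,(265,120)),.15))
E
python3 g.py .57 -.218 .252 .089
```

```text
[ 0.48888122 -0.2415891   0.15      ]
[ 0.45859923 -0.18734539  0.15      ]
[ 0.64455657 -0.2061622   0.15      ]
[ 0.64148038 -0.26883117  0.15      ]
t 0.45 p [0.1432 0.5568 0.2532] yaw 1.319 rp [-3.142  0.   ] F [ 1.4 -0.1  0.3] gap 0.0852
tool d [0.3562 0.8097 0.0012] turn 70.4721823234611
```

move_arm(series=[[0,0,0,7.05,0.03],[0,0,0,7.05,0.03],[0,0,0,7.05,0.03],[0,0,0,7.05,0.03],[0,0,0,7.05,0.03],[0,0,0,7.05,0.03],[0,0,0,7.05,0.03],[0,0,0,7.05,0.03]], grip_force=40)

```text
clock: 1.12
eef_pos: [0.1432, 0.5569, 0.2533]
orientation: [-3.142, 0.0, 0.329]
force: [0.3, 0.6, -0.3]
finger_gap: 0.0299
```

move_arm(series=[[0,0,0,6.9,0.03],[0,0,0,6.9,0.03],[0.014,0.032,0,0,0.03],[0.014,0.032,0,0,0.03],[0.014,0.032,0,0,0.03],[0.014,0.032,0,0,0.03],[0.014,0.032,0,0,0.03],[0.014,0.032,0,0,0.03]])

```text
clock: 1.78
eef_pos: [0.2452, 0.3722, 0.2534]
orientation: [-3.141, -0.0, 0.094]
force: [0.3, 0.3, -0.1]
finger_gap: 0.0299
```

move_arm(series=[[0.014,0.032,0,0,0.03],[0.014,0.032,0,0,0.03],[0.014,0.032,0,0,0.03],[0.014,0.032,0,0,0.03],[0.014,0.032,0,0,0.03],[0.014,0.032,0,0,0.03],[0.014,0.032,0,0,0.03],[0.014,0.032,0,0,0.03]])

```text
clock: 2.45
eef_pos: [0.3809, 0.1276, 0.2537]
orientation: [3.142, -0.001, 0.094]
force: [1.1, -0.3, -0.4]
finger_gap: 0.0304
```

move_arm(series=[[0.014,0.032,0,0,0.03],[0.014,0.032,0,0,0.03],[0.014,0.032,0,0,0.03],[0.014,0.032,0,0,0.03],[0.014,0.032,0,0,0.03],[0.014,0.032,0,0,0.03],[0.014,0.032,0,0,0.03],[0.014,0.032,0,0,0.03]])

```text
clock: 3.12
eef_pos: [0.5164, -0.117, 0.2533]
orientation: [3.142, -0.0, 0.093]
force: [0.9, 0.6, 0.3]
finger_gap: 0.0299
```

```bash
python3 g.py .57 -.222 .252 .089
```

```text
t 3.1167 p [ 0.5164 -0.117   0.2533] yaw 0.093 rp [ 3.142 -0.   ] F [0.9 0.6 0.3] gap 0.0299
tool d [0.0441 0.1094 0.0013] turn 0.24978051468672563
```

move_arm(series=[[0.011,0.0275,0,0,0.03],[0.011,0.0275,0,0,0.03],[0.011,0.0275,0,0,0.03],[0.011,0.0275,0,0,0.03],[0,0,0.02,0,0.03],[0,0,0.025,0,0.03],[0,0,0.025,0,0.03],[0,0,0.02,0,0.03]])

```text
clock: 3.78
eef_pos: [0.5693, -0.2206, 0.1613]
orientation: [-3.141, 0.001, 0.093]
force: [-0.1, -1.1, 0.4]
finger_gap: 0.0301
```

```bash
python3 - <<'E'
from plant import env
import cv2
for n in ['scene','wrist']:
    im=env.read_camera(n)['pixels'][:,:,::-1]
    if n=='scene': im=cv2.resize(im[100:260,180:400],None,fx=3.6,fy=3.6,interpolation=cv2.INTER_CUBIC)
    cv2.imwrite(f'pics/{n}1.png',im)
E
python3 g.py
```

```text
t 3.8833 p [ 0.5675 -0.2192  0.159 ] yaw 0.093 rp [-3.137  0.006] F [-1.1 -0.6 -0.8] gap 0.03
```

View pics/scene1.png

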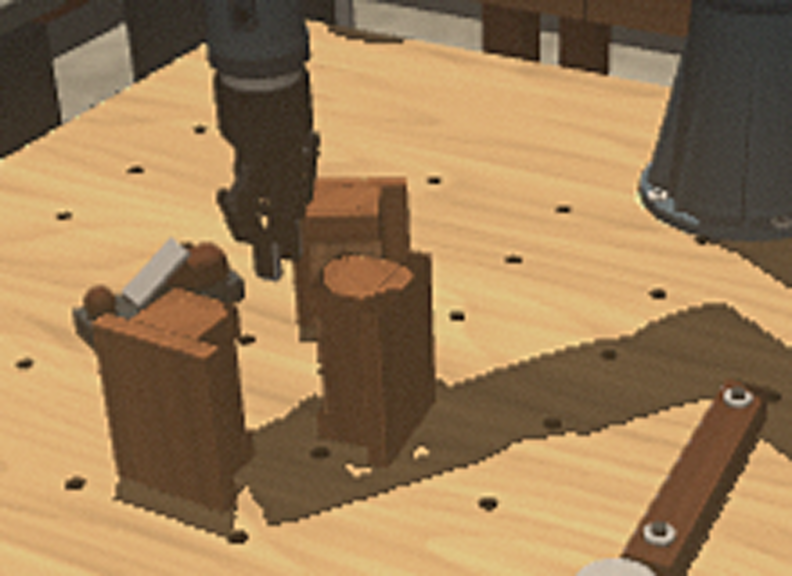

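View pics/wrist1.png

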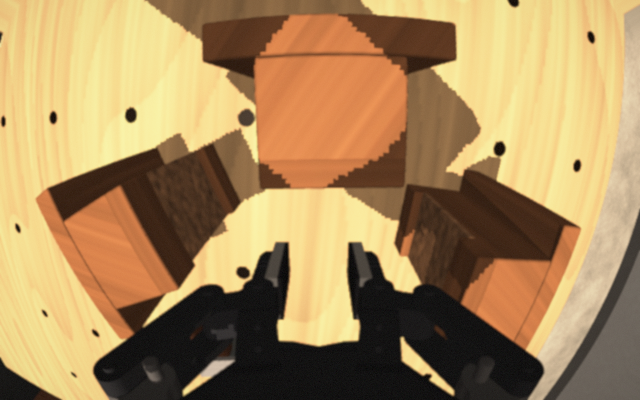

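The wrist view shows the support's riser (258–407, 50–187) square ahead of the fingers (x 270–365), with both neighbours clear. Next I push.

move_arm(series=[[0,-0.008,0,0,0.03],[0,-0.008,0,0,0.03],[0,-0.008,0,0,0.03],[0,-0.006,0,0,0.03],[0,-0.006,0,0,0.03],[0,-0.007,0,0,0.03],[0,-0.007,0,0,0.03],[0,-0.007,0,0,0.03]])

```text
clock: 4.55
eef_pos: [0.5647, -0.1632, 0.1637]
orientation: [3.141, -0.001, 0.094]
force: [0.6, -1.0, -0.0]
finger_gap: 0.0298
```

```bash
cat > look.py <<'E'
from plant import env
import cv2,sys
t=sys.argv[1]
ims=[]
a=env.read_camera('scene')['pixels'][:,:,::-1];b=env.read_camera('top')['pixels'][:,:,::-1]
cv2.imwrite(f'pics/L{t}.png',cv2.hconcat([cv2.resize(a[110:300,200:390],(400,400)),cv2.resize(b[110:270,260:420],(400,400))]))
E
python3 g.py; python3 look.py 1
```

```text
t 4.55 p [ 0.5647 -0.1632  0.1637] yaw 0.094 rp [ 3.141e+00 -1.000e-03] F [ 0.6 -1.  -0. ] gap 0.0298
```

View pics/L1.png

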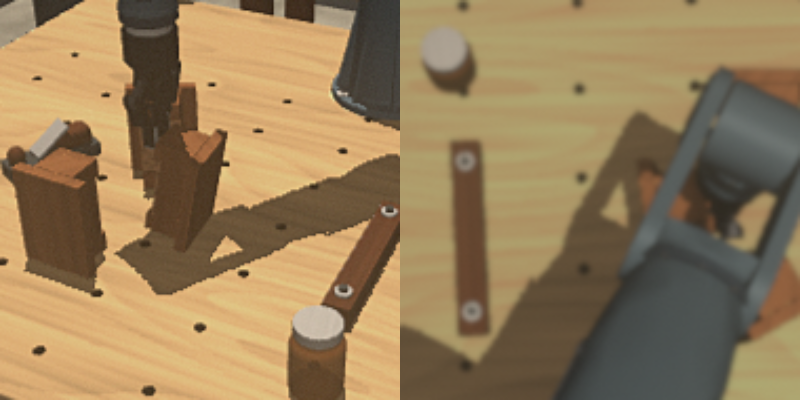

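The support is tilting towards the stop with its foot in place. I'll carry on.

move_arm(series=[[0,-0.007,0,0,0.03],[0,-0.007,0,0,0.03],[0,-0.007,0,0,0.03],[0,-0.007,0,0,0.03],[0,-0.007,0,0,0.03],[0,-0.006,0,0,0.03],[0,0,0,0,0.03],[0,0,0,0,0.03]])

```text
clock: 5.32
eef_pos: [0.5607, -0.1226, 0.1633]
orientation: [3.141, 0.0, 0.095]
force: [0.4, -0.7, 0.7]
finger_gap: 0.03
```

```bash
python3 g.py; python3 look.py 2
```

```text
t 5.3167 p [ 0.5607 -0.1226  0.1633] yaw 0.095 rp [3.141 0.   ] F [ 0.4 -0.7  0.7] gap 0.03
```

View pics/L2.png

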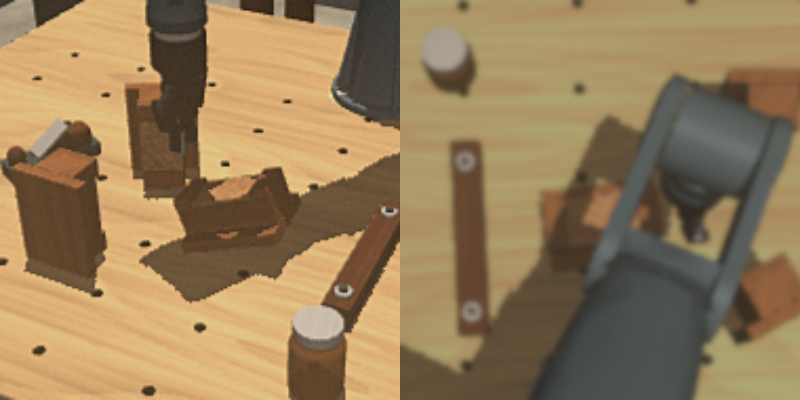

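move_arm(series=[[0,0.012,0,0,0.03],[0,0.012,0,0,0.03],[0,0.006,0,0,0.03],[0,0,0,0,0.03],[0,0,0,0,0.03],[0,0,0,0,0.03],[0,0,0,0,0.03],[0,0,0,0,0.03]])

```text
clock: 6.08
eef_pos: [0.5635, -0.1525, 0.1632]
orientation: [-3.141, 0.0, 0.094]
force: [-0.3, -0.0, -0.3]
finger_gap: 0.0303
```

```bash
python3 g.py; python3 look.py 3; python3 - <<'E'
from plant import env
import cv2
cv2.imwrite('pics/wrist3.png',env.read_camera('wrist')['pixels'][:,:,::-1])
E
```

```text
t 6.0833 p [ 0.5635 -0.1525  0.1632] yaw 0.094 rp [-3.141  0.   ] F [-0.3 -0.  -0.3] gap 0.0303
```

View pics/L3.png

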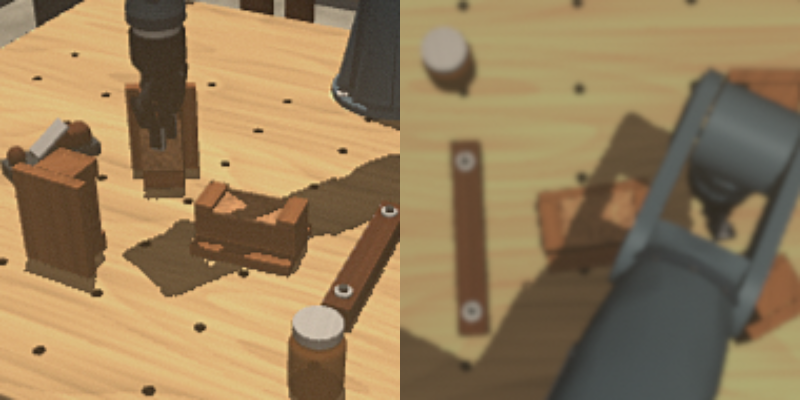

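View pics/wrist3.png

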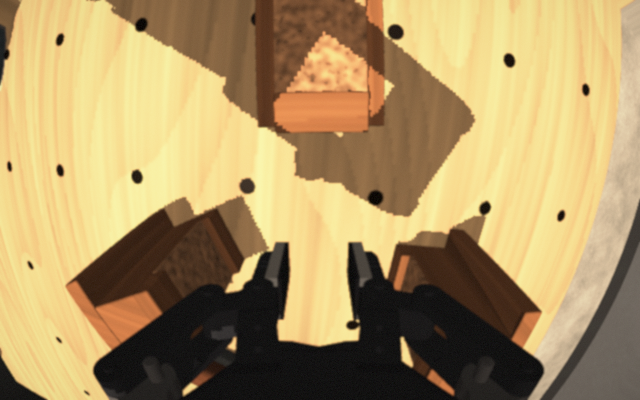

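```bash
python3 - <<'E'
from plant import env
import cv2
a=cv2.imread('pics/wrist3.png')
cv2.imwrite('pics/w3c.png',cv2.resize(a[0:150,230:410],None,fx=4,fy=4,interpolation=cv2.INTER_CUBIC))
b=env.read_camera('top')['pixels'][:,:,::-1]
cv2.imwrite('pics/t3c.png',cv2.resize(b[160:245,275:395],None,fx=6.5,fy=6.5,interpolation=cv2.INTER_CUBIC))
c=env.read_camera('wrist');print(c['camera_matrix'],c['R'],c['t'])
E
```

```text
[[309.70691629   0.         318.0475648 ]
 [  0.         309.70691629 197.52381962]
 [  0.           0.           1.        ]] [[ 9.95532643e-01  9.44174226e-02 -3.26065216e-04]
 [ 9.00136266e-02 -9.48045469e-01  3.05134947e-01]
 [ 2.85009306e-02 -3.03801150e-01 -9.52309066e-01]] [-0.54711096 -0.20763024  0.23312619]
```

View pics/w3c.png

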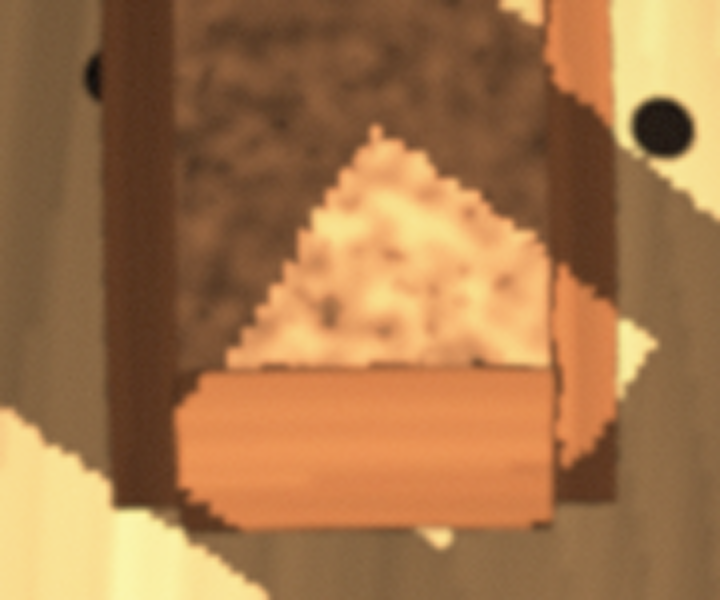

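View pics/t3c.png

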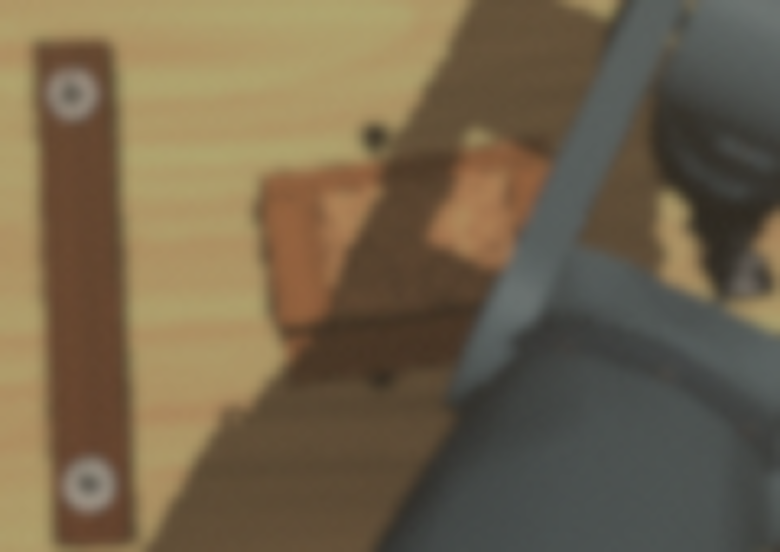

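```bash
cat >> h.py <<'E'
def wray(c,uv,z):
    K,R,t=c['camera_matrix'],c['R'],c['t']
    p=np.array([(uv[0]-K[0,2])/K[0,0],(uv[1]-K[1,2])/K[1,1]]);r=np.hypot(*p)
    d=R.T@np.r_[p/r*np.sin(r),np.cos(r)]; C=-R.T@t
    return C+d*(z-C[2])/d[2]
E
python3 - <<'E'
from h import *; from plant import env
c=env.read_camera('wrist');t=env.read_camera('top')
for p,z in [((178,527),.075),((551,525),.075),((114,507),.018),((614,500),.018)]: print(wray(c,uncrop(p,4,(230,0)),z))
a,b=[wray(c,uncrop(p,4,(230,0)),.018) for p in((114,507),(614,500))]; d=b-a; print('yaw of -y edge',np.arctan2(d[1],d[0]),np.hypot(*d[:2]))
for p in [(262,178),(278,330)]: print('head',ray(t,uncrop(p,6.5,(275,160)),.075))
E
```

```text
[ 0.52876397 -0.09719177  0.075     ]
[ 0.59199341 -0.09076979  0.075     ]
[ 0.50679267 -0.09997773  0.018     ]
[ 0.61475476 -0.08805353  0.018     ]
yaw of -y edge 0.11000211272263687 0.10861859803154265
head [0.58349123 0.0573904  0.075     ]
head [0.50731751 0.0509389  0.075     ]
```

move_arm(series=[[0,0,0.012,0,0.03],[0,0,0.016,0,0.03],[0,0,0.016,0,0.03],[0,0,0.016,0,0.03],[0,0,0.016,0,0.03],[0,0,0.016,0,0.03],[0,0,0.012,0,0.03],[0,0,0.007,0,0.03]])

```text
clock: 7.1
eef_pos: [0.5623, -0.1523, 0.0499]
orientation: [-3.14, 0.003, 0.094]
force: [-0.2, -0.2, 0.2]
finger_gap: 0.0301
```

move_arm(series=[[0,-0.005,0,0,0.03],[0,-0.005,0,0,0.03],[0,-0.005,0,0,0.03],[0,-0.005,0,0,0.03],[0,-0.005,0,0,0.03],[0,-0.005,0,0,0.03],[0,-0.005,0,0,0.03],[0,-0.005,0,0,0.03]])

```text
clock: 7.77
eef_pos: [0.5599, -0.1125, 0.0526]
orientation: [3.141, -0.0, 0.094]
force: [0.5, 1.0, 0.4]
finger_gap: 0.0299
```

```bash
python3 g.py; python3 look.py 4; python3 - <<'E'
from plant import env
import cv2
cv2.imwrite('pics/wrist4.png',env.read_camera('wrist')['pixels'][:,:,::-1])
E
```

```text
t 7.7667 p [ 0.5599 -0.1125  0.0526] yaw 0.094 rp [ 3.141 -0.   ] F [0.5 1.  0.4] gap 0.0299
```

View pics/wrist4.png

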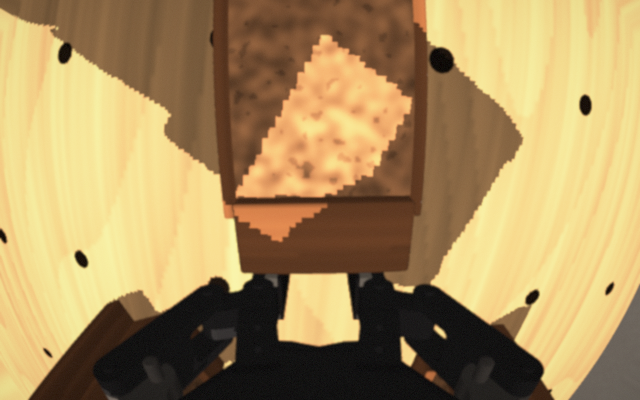

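View pics/L4.png

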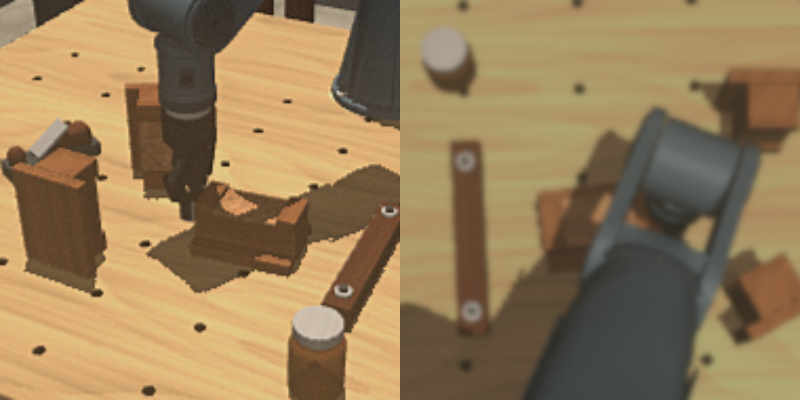

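Both fingers are centred on the foot end: its edge runs 238–410 and the fingers sit around x=318. I'll push while turning the tool to the stop's angle.

move_arm(series=[[0,-0.004,0,0,0.03],[0,-0.005,0,0,0.03],[0,-0.006,0,0.5,0.03],[0,-0.006,0,0.5,0.03],[0,-0.006,0,0.6,0.03],[0,-0.006,0,0.6,0.03],[0,-0.006,0,0.5,0.03],[0,-0.006,0,0.5,0.03]])

```text
clock: 8.58
eef_pos: [0.5564, -0.0676, 0.0524]
orientation: [3.141, -0.0, 0.037]
force: [0.4, -2.3, 1.6]
finger_gap: 0.0302
```

```bash
python3 g.py; python3 - <<'E'
from plant import env
import cv2
w=env.read_camera('wrist')['pixels'][:,:,::-1]
b=env.read_camera('top')['pixels'][:,:,::-1]
cv2.imwrite('pics/w5.png',w)
cv2.imwrite('pics/t5.png',cv2.resize(b[150:255,265:385],None,fx=5.5,fy=5.5,interpolation=cv2.INTER_CUBIC))
E
```

```text
t 8.5833 p [ 0.5564 -0.0676  0.0524] yaw 0.037 rp [ 3.141 -0.   ] F [ 0.4 -2.3  1.6] gap 0.0302
```

View pics/w5.png

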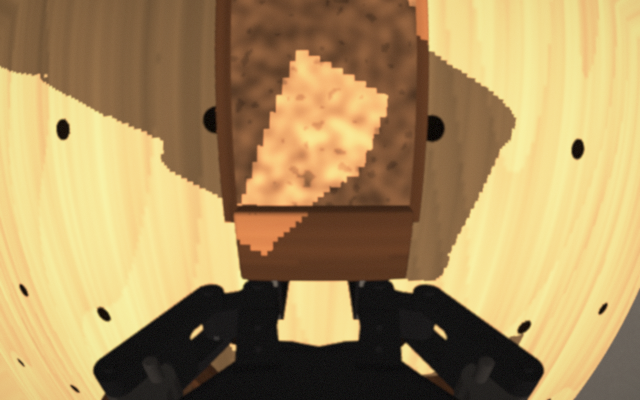

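View pics/t5.png

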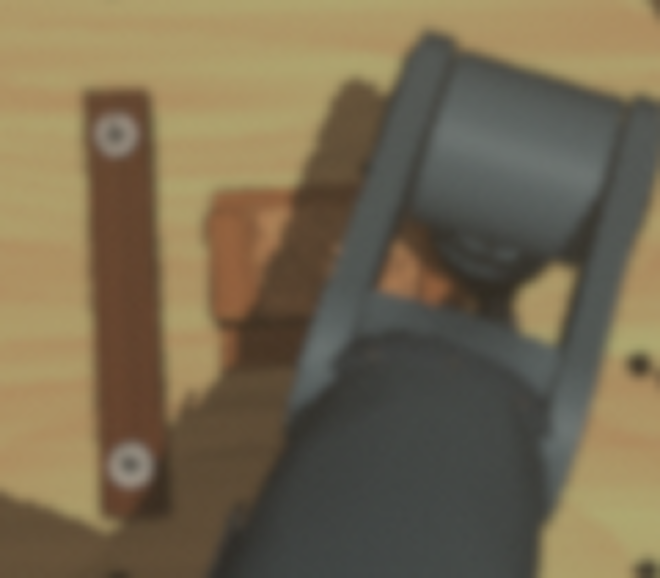

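The support is square to the fingers and roughly parallel to the stop, with about 37 mm left.

move_arm(series=[[0,-0.004,0,0,0.03],[0,-0.004,0,0,0.03],[0,-0.004,0,0,0.03],[0,-0.004,0,0,0.03],[0,-0.004,0,0,0.03],[0,-0.004,0,0,0.03],[0,-0.003,0,0,0.03],[0,-0.002,0,0,0.03]])

```text
clock: 9.35
eef_pos: [0.5552, -0.0387, 0.0522]
orientation: [-3.141, 0.0, 0.038]
force: [-0.1, -1.7, -1.0]
finger_gap: 0.0302
```

move_arm(series=[[0,-0.001,0,0,0.03],[0,-0.001,0,0,0.03],[0,-0.001,0,0,0.03],[0,-0.001,0,0,0.03],[0,-0.001,0,0,0.03],[0,0,0,0,0.03],[0,0,0,0,0.03],[0,0,0,0,0.03]])

```text
clock: 10.02
eef_pos: [0.5551, -0.0341, 0.0523]
orientation: [-3.141, 0.0, 0.038]
force: [0.5, 0.4, -0.3]
finger_gap: 0.0298
```

```bash
python3 g.py; python3 - <<'E'
from plant import env
import cv2
a=env.read_camera('scene')['pixels'][:,:,::-1]
b=env.read_camera('top')['pixels'][:,:,::-1]
cv2.imwrite('pics/s6.png',cv2.resize(a[160:290,270:430],None,fx=5,fy=4.6,interpolation=cv2.INTER_CUBIC)[:600])
cv2.imwrite('pics/t6.png',cv2.resize(b[150:255,265:385],None,fx=5.5,fy=5.5,interpolation=cv2.INTER_CUBIC))
E
```

```text
t 10.0167 p [ 0.5551 -0.0341  0.0523] yaw 0.038 rp [-3.141  0.   ] F [ 0.5  0.4 -0.3] gap 0.0298
```

View pics/s6.png

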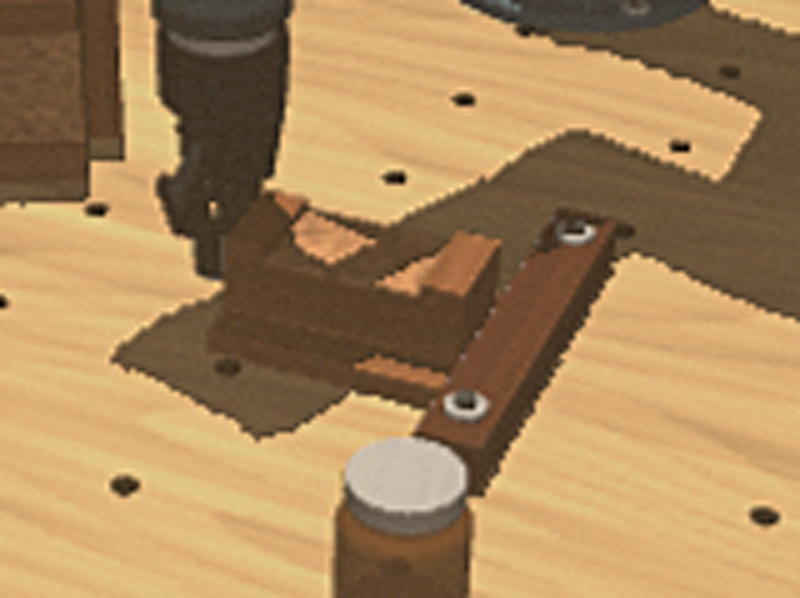

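View pics/t6.png

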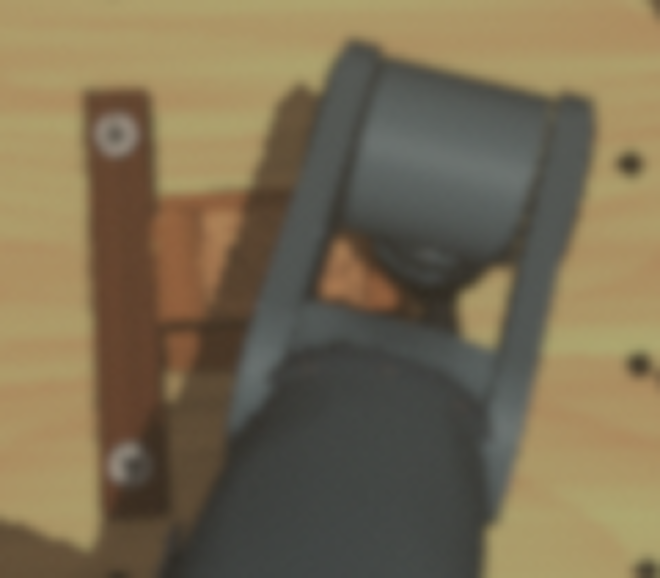

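It is within a few mm of the stop. I'll creep forward and watch the force.

move_arm(series=[[0,-0.0006,0,0,0.03],[0,-0.0006,0,0,0.03],[0,-0.0006,0,0,0.03],[0,-0.0006,0,0,0.03],[0,-0.0006,0,0,0.03],[0,0,0,0,0.03],[0,0,0,0,0.03],[0,0,0,0,0.03]])

```text
clock: 10.78
eef_pos: [0.555, -0.0318, 0.0524]
orientation: [3.141, 0.0, 0.038]
force: [-1.1, -5.5, -0.2]
finger_gap: 0.0302
```

move_arm(series=[[0,-0.0005,0,0,0.03],[0,-0.0005,0,0,0.03],[0,-0.0005,0,0,0.03],[0,-0.0005,0,0,0.03],[0,0,0,0,0.03],[0,0,0,0,0.03],[0,0,0,0,0.03],[0,0,0,0,0.03]])

```text
clock: 11.45
eef_pos: [0.5551, -0.0315, 0.0528]
orientation: [3.138, -0.0, 0.038]
force: [-2.5, -12.4, 2.1]
finger_gap: 0.03
```

The force rose to 12 N and the tool stalled, so the support is against the stop. I'll back off and check.

move_arm(series=[[0,0.001,0,0,0.03],[0,0.003,0,0,0.03],[0,0.006,0,0,0.03],[0,0.01,0,0,0.03],[0,0.012,0,0,0.03],[0,0.012,0,0,0.03],[0,0.012,0,0,0.03],[0,0.008,0,0,0.03]])

```text
clock: 12.12
eef_pos: [0.5576, -0.0952, 0.0524]
orientation: [3.141, -0.0, 0.037]
force: [0.4, -1.4, 0.2]
finger_gap: 0.0299
```

move_arm(series=[[0,0,-0.025,0,0.03],[0,0,-0.03,0,0.03],[0,0,-0.03,0,0.03],[0,0,-0.03,0,0.03],[0,0,-0.03,0,0.03],[0,0.03,-0.02,0,0.03],[0,0.04,0,0,0.03],[0,0.04,0,0,0.03]])

```text
clock: 12.78
eef_pos: [0.5626, -0.2047, 0.22]
orientation: [3.139, -0.004, 0.04]
force: [1.1, -0.2, -0.3]
finger_gap: 0.0301
```

```bash
python3 g.py; python3 - <<'E'
from plant import env
import cv2
a=env.read_camera('scene')['pixels'][:,:,::-1]
b=env.read_camera('top')['pixels'][:,:,::-1]
w=env.read_camera('wrist')['pixels'][:,:,::-1]
cv2.imwrite('pics/s7.png',cv2.resize(a[170:290,270:420],None,fx=5,fy=5,interpolation=cv2.INTER_CUBIC)[:600])
cv2.imwrite('pics/t7.png',cv2.resize(b[150:255,265:385],None,fx=5.5,fy=5.5,interpolation=cv2.INTER_CUBIC))
cv2.imwrite('pics/w7.png',w)
E
```

```text
t 12.7833 p [ 0.5626 -0.2047  0.22  ] yaw 0.04 rp [ 3.139 -0.004] F [ 1.1 -0.2 -0.3] gap 0.0301
```

View pics/s7.png

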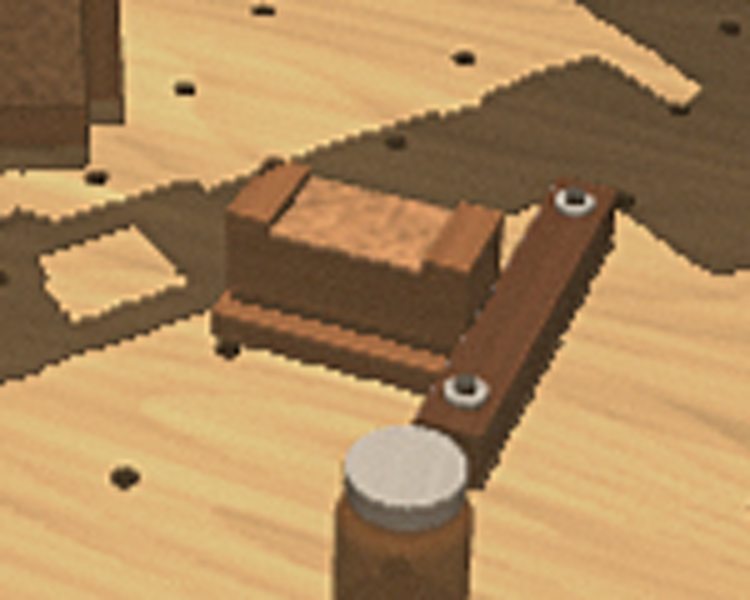

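View pics/t7.png

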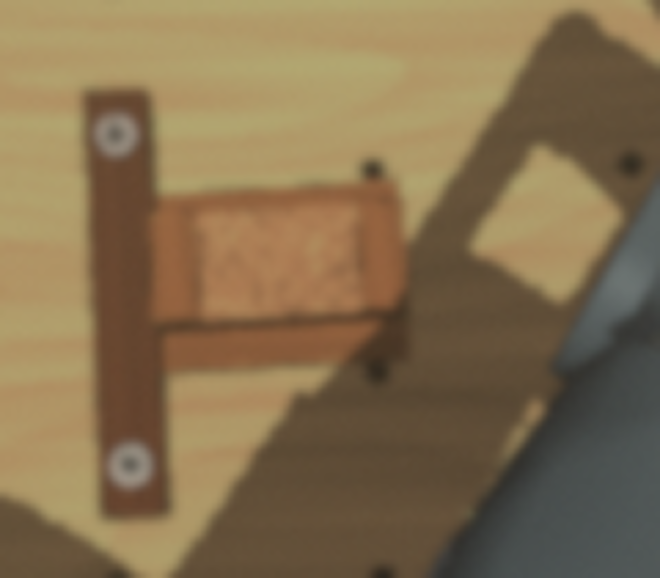

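View pics/w7.png

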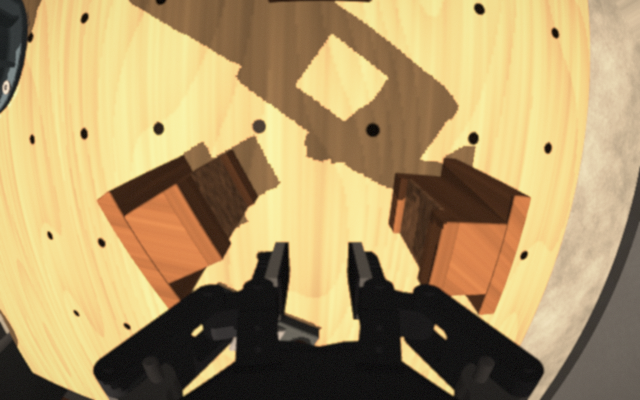

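```bash
cat > m7.py <<'E'
from h import *; from plant import env
c=env.read_camera('top');sc=env.read_camera('scene')
A=lambda p:uncrop(p,5.5,(265,150)); B=lambda p:uncrop(p,5,(270,170))
def W(q,l): # l: u along axis from head(0) back negative, v lateral, z
    ca,sa=np.cos(q[2]),np.sin(q[2]); return np.array([q[0]+ca*l[0]-sa*l[1],q[1]+sa*l[0]+ca*l[1],l[2]])
def fit(obs,x0):
    f=lambda q:np.concatenate([proj(cam,W(q,l))[0]-uv for cam,l,uv in obs])
    r=least_squares(f,x0,loss='soft_l1');return r.x,np.round(f(r.x).reshape(-1,2),1)
# stop: (u,v) u=x axis, v=y axis (v+ toward robot)
s,rs=fit([(c,(-.02,-.13,.035),A((150,90))),(c,(.02,-.13,.035),A((84,93))),(c,(.02,.13,.035),A((103,518))),(c,(-.02,.13,.035),A((168,514))),
 (sc,(-.02,.13,.035),B((553,184))),(sc,(.02,.13,.035),B((618,200))),(sc,(.02,-.13,.035),B((487,437))),(sc,(-.02,-.13,.035),B((412,424)))],[.537,.15,1.6])
p,rp=fit([(c,(0,.032,.075),A((157,326))),(c,(-.15,.032,.075),A((402,305))),(c,(0,.055,.018),A((167,372))),
 (sc,(0,-.032,.075),B((465,272))),(sc,(0,.032,.075),B((503,213))),(sc,(-.028,-.032,.075),B((422,262))),(sc,(-.15,-.032,.075),B((228,212))),(sc,(-.15,.032,.075),B((281,163))),(sc,(-.15,-.055,.018),B((213,308)))],[.555,.13,1.6])
print('stop',s,rs.tolist());print('sup',p,rp.tolist())
d=p[:2]-s[:2];print('head in stop',d@[np.cos(s[2]),np.sin(s[2])],d@[-np.sin(s[2]),np.cos(s[2])],'dyaw',p[2]-s[2])
for nm,uv,z in [('jar',(279,131),.1),('tin',(222,260),.08)]: print(nm,ray(c,uv,z))
cv2.imwrite('pics/topend.png',c['pixels'][:,:,::-1])
E
python3 m7.py
```

```text
stop [0.53821157 0.14988803 1.61169996] [[-0.2, -1.4], [-0.1, -1.2], [0.2, -0.6], [0.6, -0.7], [1.2, -2.7], [0.5, -3.1], [-0.2, -0.7], [0.7, -2.0]]
sup [0.55246467 0.13094131 1.59867672] [[-0.5, -2.0], [1.6, -0.6], [-0.5, -1.3], [1.1, -0.5], [1.0, -0.5], [0.4, -0.9], [-0.0, -1.0], [-1.6, -2.0], [-0.1, -0.1]]
head in stop -0.01951371581010731 -0.01346640074950517 dyaw -0.013023242722705275
jar [0.76604372 0.16920158 0.1       ]
tin [0.35746203 0.35289833 0.08      ]
```

View pics/topend.png

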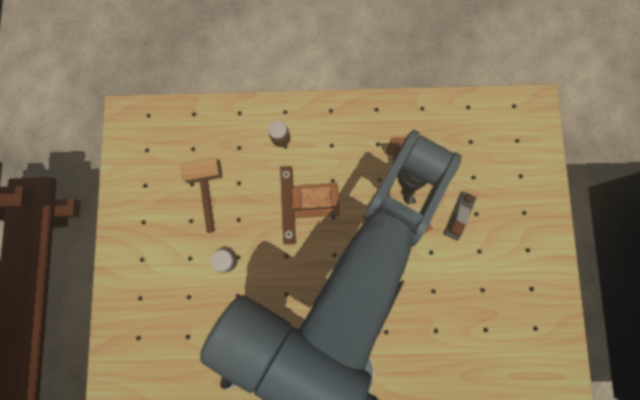

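The support's head end sits at x = -19.5 mm in the stop frame, where the face is -20. It is 13 mm off the stop's middle and 0.013 rad off square. The bystanders at (279,133), (222,260), (200,170) and (462,215) are unmoved, and the arm is clear. I'm handing in.

```bash
python3 -c "
from plant import env
print(env.finish_job())"; python3 g.py
```

```text
the job is handed in; nothing more can be done
None
the job is handed in; nothing more can be done
```

I tipped the leftmost support over with a two-finger push at its upper lip. It landed flat on its base board, saddle up, about 75 mm short of the stop. I then pushed its foot end along the bench, turning it about 3° on the way to match the stop, until the force rose to 12 N and the tool stalled. After that I backed off and handed the job in at about 13 s; no verdict was reported.

**Last checks (top and scene cameras):**
- **Position:** the head end measured -19.5 mm in the stop frame, against a face at -20 mm, and 13 mm off the stop's middle.
- **Squareness:** it was about 0.013 rad off square and lying flat.
- **Other things on the bench:** the jar, tin, mallet and plane looked unmoved by eye in the top view; I did not measure them again. The gripper was clear of everything.

Nothing failed or clearly disagreed. The pose fits left errors of 1–3 pixels, so the position is good to a few mm. The force contact and the picture of the closed gap both back it up.

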